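# Turn the closet turntable until the frosted jar is at the front

## Task

Gently turn the turntable by pushing its rim with a fingertip (the four notches in the rim are made for this) until the frosted screw-top jar stands squarely at the front: straight towards the robot's side of the shelf from the hub, in line with the middle of the near edge of the square cork mat. Do not grip anything; touch only the turntable, not the jar, bottle or soap case that ride on it, nor the little pegboard beside it, and leave the turntable standing still with all three things upright on it.

Things in the scene. Friction and masses are not known exactly. Their poses are not given: they have to be found in the camera images.
- hub (a point): centre of the turntable, on its vertical axis, at the platter's floor, 22 mm above the shelf. It does not turn; its axes are parallel to the world's. The front is its -x direction (towards the robot's side of the shelf, not towards the robot's base). A fixed square cork mat, 270 x 270 x 3 mm, lies under the turntable, centred on it and parallel to these axes.
- platter: white plastic platter, 250 mm across; origin on the axis 14 mm above the shelf, z up. Turns about z only, endlessly either way; light bearing friction (about 0.03 N m) stops it soon after it is let go. Floor 22 mm above the shelf; rim wall 5 to 6 mm thick (radius 120 to 125 mm), its top 55 mm above the shelf, with four notches cut from above on the platter's +x, +y, -x, -y axes.
- notch0 (a point): middle of the notch on the platter's +x axis, level with the rim top (radius 122.5 mm, 55 mm above the shelf); turns with the platter. A notch is 46 mm wide, 40 mm clear between its rounded edge posts; its bottom is a sill 30 mm above the shelf, so a fingertip put down into it has 25 mm of side to push against.
- notch1 (a point): the same for the notch on the platter's +y axis
- notch2 (a point): the same for the notch on the platter's -x axis
- notch3 (a point): the same for the notch on the platter's -y axis
- jar: the frosted glass jar with a ribbed black screw lid, 68 mm across, 50 mm tall, about 160 g, standing loose on the platter's floor about 52 mm from the hub; it rides with the platter. Origin at the centre of its underside, z up.
- bottle: a beige plastic travel bottle with a white cap, 40 mm across, 56 mm tall, light, standing loose on the platter about 52 mm from the hub. Origin at the centre of its underside, z up.
- soap_case: a blue silicone travel soap case, 62 x 95 x 35 mm (its x, y, z), lying loose on the platter about 52 mm from the hub with its long side along the rim. Origin at the centre of its underside, z up.
- pegboard: a small standing pegboard panel to the left of the turntable (at least 80 mm from its rim), 214 mm wide (its y), 185 mm tall, on a foot 80 mm deep; two chrome hooks reach 42 mm out of its face (its -x side, which looks towards the turntable), with a wooden comb and a plastic hair claw hanging on them. Fixed to the shelf. Origin at the middle of its underside.

How it is judged:
On the way:
1. the fingers push the platter and it turns (contact force between platter and the fingers above 0.1 N and angular speed of platter above 0.03 rad/s).
At the end, for the whole second after the job is handed in: The jar stands upright on the platter in front of the hub (more than 35 mm towards the robot's side, less than 14 mm to either side of the hub's front line), the bottle and the soap case are upright on the platter too, and the platter is at rest (x of jar in the frame of hub below -0.035 m and y of jar in the frame of hub between -0.014 and 0.014 m and horizontal distance between each of jar, soap_case and hub below 0.09 m and horizontal distance between bottle and hub below 0.1 m and z of each of jar, bottle, soap_case in the frame of hub below 0.006 m and angle between each of jar, bottle, soap_case's own z axis and vertical below 0.1 rad and angular speed of platter below 0.05 rad/s and linear speed of jar below 0.02 m/s); the robot touches nothing.
It fails at once if the robot touches the jar, the bottle or the soap case (contact force between any of jar, bottle, soap_case and the fingers above 0.5 N or contact force between any of jar, bottle, soap_case and the arm above 0.5 N).
It fails at once if a thing on the platter is lifted or tipped over (z of any of jar, bottle, soap_case in the frame of hub above 0.015 m or angle between any of jar, bottle, soap_case's own z axis and vertical above 0.3 rad).
It fails at once if the robot touches the pegboard or what hangs on it (contact force between pegboard and the fingers above 1 N or contact force between pegboard and the arm above 1 N).
It fails at once if the turntable is gripped or pushed roughly (over 30 N), or spun fast (over 3 rad/s) (contact force between platter and the fingers above 30 N or angular speed of platter above 3 rad/s).
It also fails if it takes over 61 s, if anything falls off the work surface, if the arm or the gripper's body presses on something with over 40 N, if the wrist force passes 120 N, or if a joint passes its speed limit or range.

## Robot

A 6-joint arm with a two-finger parallel gripper is mounted at the origin on the work surface. World frame = base frame: x ahead of the robot, y to its left, z up, the work surface at z = 0. Lengths are in m, angles in rad, forces in N, time in s.
With the tool pointing down it reaches from about 0.3 to 0.875 m from the base axis. Payload 6.4 kg.
Tool frame: the origin (TCP) lies where the fingers leave the gripper's body, on its centre line; the fingertips stand 73 mm ahead of it and the grasp point (between the pads) lies 54 mm ahead of it; z points along the fingers, y is the line along which they close (so a half turn about z gives the same grasp; the last joint's range is limited). The gripper opens to 85 mm and grips with 20 to 120 N. Pads are 22 mm wide; open, the fingers measure 114 mm over their backs; the gripper's body (76 mm by 85 mm) begins 54 mm behind the grasp point. The pads swing forward as they close: fully open they stand 13 mm farther back than shut.
Start: joints at [-1.455, 0.181, 1.607, -0, 1.354, -0.206], TCP at [0.182, -0.545, 0.304] pointing down, gripper open.
Joint ranges: [-2.99, 2.99], [-0.89, 2.07], [0.3, 2.58], [-1.14, 4.28], [0, 2.63], [-3.12, 3.12]. Speed limits (rad/s): [2.57, 2.57, 3.01, 3.14, 3.14, 3.14].

## Interface

Orientations are given as a unit quaternion [w, x, y, z].
In Python, from bench import ctrl gives the robot as it stands.
- The arm moves only by the tool carry_out, never from a script. Its argument "steps" is one flat list of numbers, 7 for each row, row after row: the shift along the tool's x, y, z in m, then the turn, a rotation vector about the tool's x, y, z in rad, then the opening, from 0 (shut) to 1 (fully open). In form: [dx, dy, dz, wx, wy, wz, claw, dx, dy, dz, wx, wy, wz, claw, ...]. A call has 1 to 20 rows; each row is the pose to reach, as a shift and turn from the pose commanded when the call began, along the tool's axes at that moment; what a row does not reach only later rows make up. A row lasts 1/10 s, in which the tool goes at most 50 mm and 8.59 degrees, less where a joint would pass 70% of its speed; a pose out of reach is approached as far as the arm can. A call with a gripper value outside its range is refused whole. The fingers move at their own pace and stop on an object; the grip force is fixed at half the most. Time passes only in rows, so rows that repeat a pose let the fingers close. It gives the time, the measured TCP pose, the force, the opening and the grip force at its end, in the units of the state.
- ctrl.get_obs(): the state, without advancing time (a new reading comes with each control period).
- ctrl.camera(name): name is "scene" or "side" or "wrist"; returns the picture (480x640x3 uint8, red, green, blue); there is no depth.
- ctrl.camera_params(name): a dict with "vertical_fov" (degrees; the focal length in pixels is half the picture's height over the tangent of half this angle, whatever the lens; pixels are square), "cx", "cy" (the principal point, pixels), "cam_to_world" (4x4, takes a point from camera to world coordinates); the wrist camera has in their place "hand_eye" (4x4, takes a point from camera to tool coordinates, whose origin is the TCP and whose axes are the flange's). Camera axes: x right, y down, z forward; pixel columns grow to the right and rows downward; lengths in m; the calibration is good to about 2 mm. The wrist camera is an equidistant fisheye: a pixel r from the principal point sees the ray r / f radians off the axis. A picture is of the moment at which its call begins: read the wrist's pose just before it. camera_params takes no time and is no camera call.
- ctrl.hand_in(): hands the job in; it is judged then, once.
The state is a dict: "time_s": time; "q": joint angles; "dq": joint speeds; "joint_efforts": joint torques, N m; "eef_pos": TCP position; "eef_rot": TCP orientation; "wrist_force": force on the tool from outside, world axes, zero at the start; "torque": the same for the moment, N m; "opening": opening from 0.0 (shut) to 1.0 (fully open); "grasp_force": force on a finger pad.
Only numpy, scipy, OpenCV 4.12 (cv2) and the standard library are available. Lean on these libraries where they do the work, as an engineer would, in place of code of your own. Each camera call takes 0.05 s, during which the arm holds its last target. There are 200 camera calls.

## Working session

There is one attempt and no reset: what is moved stays moved. The work goes in short steps, Python scripts to look and compute and a tool call to move; the robot and the scene stay as the last step left them, time stands still between calls to the robot, and variables do not carry over. Pictures are saved under pics/ and viewed, at most 10 in all, crops included, and the job is handed in when it is done.

Besides the shell and the picture viewer there is one more tool, called after "Request:" by a JSON object that holds its "name" and its "arguments". carry_out: Moves the arm, as the interface text tells. Its arguments: {"type":"object","properties":{"steps":{"type":"array"}},"required":["steps"]}

```bash
mkdir -p pics; python3 - <<'E'
from bench import ctrl
import cv2,numpy as np
for n in("scene","side"):
    cv2.imwrite(f"pics/{n}0.png",ctrl.camera(n)[:,:,::-1])
    p=ctrl.camera_params(n);print(n,p)
o=ctrl.get_obs();print(o)
print(ctrl.camera_params("wrist"))
E
```

```text
scene {'vertical_fov': 46.26061618807274, 'cx': 321.5807779612408, 'cy': 232.53856349458718, 'cam_to_world': array([[ 0.23229735,  0.80941476, -0.53933819,  1.07102338],
       [ 0.97264287, -0.19220387,  0.1304742 ,  0.0464395 ],
       [ 0.00194486, -0.55489226, -0.83191995,  0.84075837],
       [ 0.        ,  0.        ,  0.        ,  1.        ]])}
side {'vertical_fov': 43.58443356753222, 'cx': 330.4257981445349, 'cy': 236.47635957169666, 'cam_to_world': array([[-0.94667032, -0.21835487,  0.23693132,  0.29532456],
       [-0.32165173,  0.5974225 , -0.73459276,  1.05075291],
       [ 0.0188538 , -0.77162654, -0.63579637,  0.83306412],
       [ 0.        ,  0.        ,  0.        ,  1.        ]])}
{'time_s': 0.1, 'q': array([-1.45530906e+00,  1.81465343e-01,  1.60787340e+00,  1.01628925e-05,
        1.35382629e+00, -2.06283182e-01]), 'dq': array([ 4.16794142e-04, -8.03462980e-04, -1.94615610e-03, -4.01659715e-04,
        2.41702634e-03,  4.51794720e-05]), 'joint_efforts': array([ 6.59421403e-04, -4.45873189e+01, -3.52238095e+01, -2.43834393e-04,
        4.11676039e-03,  3.04065816e-05]), 'eef_pos': array([ 0.18182585, -0.54509962,  0.30309168]), 'eef_rot': array([-7.85155191e-04,  9.87085735e-01,  1.60190929e-01,  4.06355130e-05]), 'wrist_force': array([-0.73076365, -0.38863811, -0.33819127]), 'torque': array([-0.02931425,  0.00415321,  0.0157043 ]), 'grasp_force': 0.0, 'opening': 0.9988403492438972}
{'vertical_fov': 65.70646984690485, 'cx': 319.3610892878477, 'cy': 233.26016009633094, 'hand_eye': array([[-8.12766476e-04, -9.57233215e-01, -2.89316283e-01,
         7.37652400e-02],
       [ 9.99999433e-01, -5.79127247e-04, -8.93161547e-04,
         4.43737912e-04],
       [ 6.87412956e-04, -2.89316845e-01,  9.57233143e-01,
        -6.97401479e-02],
       [ 0.00000000e+00,  0.00000000e+00,  0.00000000e+00,
         1.00000000e+00]])}
```

View pics/scene0.png

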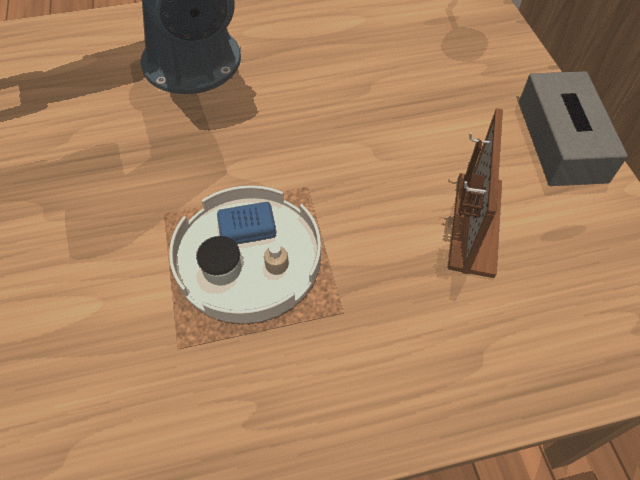

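View pics/side0.png

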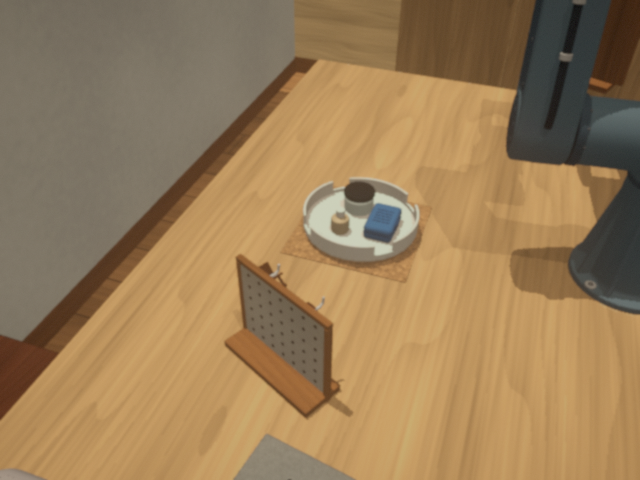

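```bash
cat > h.py <<'E'
from bench import ctrl
import cv2,numpy as np
def cam(n):
    p=ctrl.camera_params(n);return p,240/np.tan(np.radians(p["vertical_fov"]/2))
def ray(n,uv,z):
    p,f=cam(n);T=p["cam_to_world"];uv=np.atleast_2d(uv).astype(float)
    d=np.c_[(uv[:,0]-p["cx"])/f,(uv[:,1]-p["cy"])/f,np.ones(len(uv))]@T[:3,:3].T
    return (T[:3,3]+d*((z-T[2,3])/d[:,2])[:,None])[:,:2]
def proj(n,X):
    p,f=cam(n);T=p["cam_to_world"];c=(np.atleast_2d(X)-T[:3,3])@T[:3,:3]
    return c[:,:2]/c[:,2:]*f+[p["cx"],p["cy"]]
def jar(im,n,box):
    x0,y0,x1,y1=box;m=(im[y0:y1,x0:x1].max(2)<60).astype(np.uint8)
    k,l,s,c=cv2.connectedComponentsWithStats(m);i=1+s[1:,4].argmax()
    return ray(n,c[i]+[x0,y0],.072)[0],s[i,4]
E
python3 - <<'E'
from h import *
S=ctrl.camera("scene")
q=[(165,211),(309,188),(342,312),(180,347)]
w=ray("scene",q,.003);print(w,w.mean(0))
print(jar(S,"scene",(160,180,340,340)))
D=ctrl.camera("side");print(jar(D,"side",(300,175,420,265)))
print(ray("side",[(307,249)] and [(405,279),(285,251),(432,204)],.003))
c=cv2.resize(S[175:355,155:350],None,fx=4,fy=4,interpolation=cv2.INTER_CUBIC)[:, :]
c=cv2.resize(S[180:325,160:335],None,fx=4,fy=4,interpolation=cv2.INTER_CUBIC)
cv2.imwrite("pics/c.png",c[:,:,::-1])
E
```

```text
[[ 0.41511632 -0.091146  ]
 [ 0.42386405  0.17820041]
 [ 0.68779783  0.17402733]
 [ 0.68736499 -0.08982306]] [0.5535358  0.04281467]
(array([ 0.57662085, -0.00431378]), np.int32(1250))Traceback (most recent call last):
  File "<stdin>", line 6, in <module>
  File "h.py", line 14, in jar
    k,l,s,c=cv2.connectedComponentsWithStats(m);i=1+s[1:,4].argmax()
                                                    ~~~~~~~~~~~~~~^^
ValueError: attempt to get argmax of an empty sequence
```

```bash
python3 - <<'E'
from h import *
S=ctrl.camera("scene")
c=cv2.resize(S[180:325,160:335],None,fx=4,fy=4,interpolation=cv2.INTER_CUBIC)
cv2.imwrite("pics/c.png",c[:,:,::-1])
# rim-top brightness around circle
h=np.array([.5535,.0428])
print((180/np.pi*np.arctan2(-.0471,.0231)))
E
```

```text
-63.87454975820333
```

View pics/c.png

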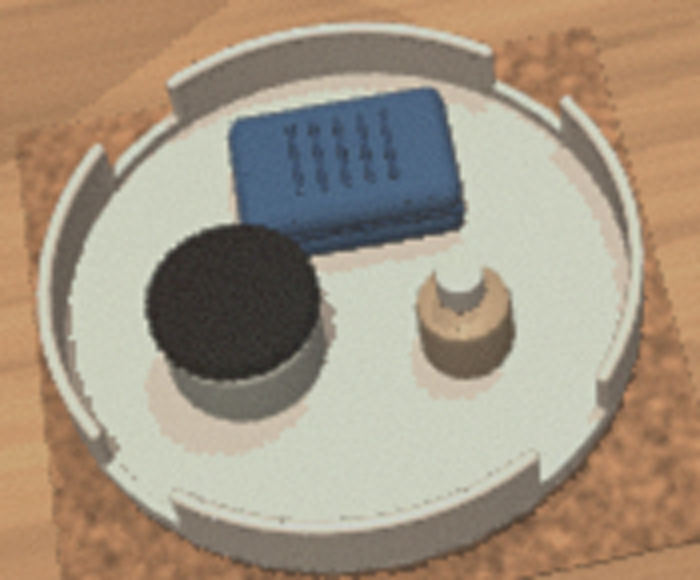

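The crop shows the rim with four notches; edges (crop px) upper-left (101,148)/(170,85), upper-right (492,50)/(565,98), lower-left (100,438)/(175,492), lower-right (540,455)/(602,405); jar lid at about (232,302).

```bash
python3 - <<'E'
from h import *
P=np.array([(101,148),(170,85),(492,50),(565,98),(100,438),(175,492),(540,455),(602,405)])/4+[160,180]
w=ray("scene",P,.055)
A=np.c_[2*w,np.ones(8)];s=np.linalg.lstsq(A,(w**2).sum(1),rcond=None)[0];c=s[:2]
print("hub",c,"r",np.sqrt(s[2]+c@c))
h=c
a=np.degrees(np.arctan2(*(w-h).T[::-1]));print(a.round(1))
j=np.array([.5766,-.0043])-h;print(j,np.degrees(np.arctan2(j[1],j[0])),np.hypot(*j))
from scipy.spatial.transform import Rotation as R
o=ctrl.get_obs();print(R.from_quat(o["eef_rot"],scalar_first=True).as_matrix().round(4),o["eef_pos"])
E
```

```text
hub [0.55736132 0.04368953] r 0.12311898766683435
[-130.8 -150.5  139.8  120.1  -61.2  -42.5   28.8   43.9]
[ 0.01923868 -0.04798953] -68.15448636228713 0.05170224069243308
[[ 9.487e-01  3.162e-01 -1.000e-04]
 [ 3.162e-01 -9.487e-01  8.000e-04]
 [ 2.000e-04 -8.000e-04 -1.000e+00]] [ 0.1818418  -0.54530026  0.3034928 ]
```

Request:
{"name": "carry_out", "arguments": {"steps": [0.585,-0.323,0.1,0,0,-0.36,0,0.585,-0.323,0.1,0,0,-0.36,0,0.585,-0.323,0.1,0,0,-0.36,0,0.585,-0.323,0.1,0,0,-0.36,0,0.585,-0.323,0.1,0,0,-0.36,0,0.585,-0.323,0.1,0,0,-0.36,0,0.585,-0.323,0.1,0,0,-0.36,0,0.585,-0.323,0.1,0,0,-0.36,0,0.585,-0.323,0.1,0,0,-0.36,0,0.585,-0.323,0.1,0,0,-0.36,0,0.585,-0.323,0.1,0,0,-0.36,0,0.585,-0.323,0.1,0,0,-0.36,0,0.585,-0.323,0.1,0,0,-0.36,0,0.585,-0.323,0.1,0,0,-0.36,0,0.585,-0.323,0.1,0,0,-0.36,0,0.585,-0.323,0.1,0,0,-0.36,0,0.585,-0.323,0.1,0,0,-0.36,0,0.585,-0.323,0.1,0,0,-0.36,0]}}

```text
time_s: 2.05
eef_pos: [0.6342, -0.0553, 0.2042]
eef_rot: [0.0, 0.943, 0.334, 0.0]
wrist_force: [0.8, 0.2, -1.1]
opening: -0.002
grasp_force: 0.0
```

```bash
python3 - <<'E'
from h import *
W=ctrl.camera("wrist");cv2.imwrite("pics/w1.png",W[:,:,::-1])
E
```

```text
(no output)
```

View pics/w1.png

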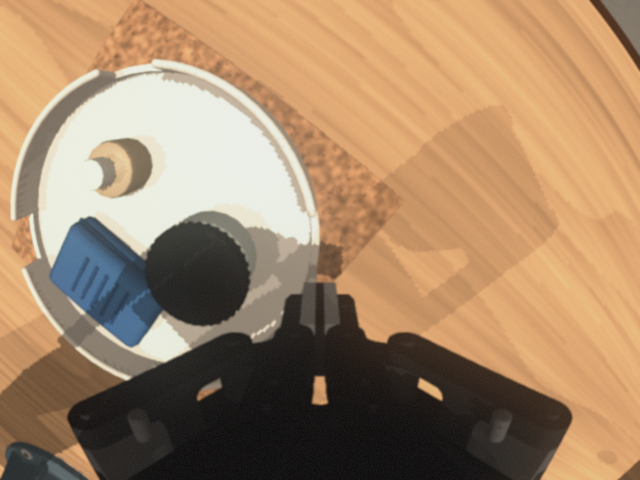

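The wrist view shows the shut fingertips at (320,285), the notch's upper edge near (317,213), its lower edge near (277,322), and the jar lid centred at (198,273).

```bash
cat >> h.py <<'E'
from scipy.spatial.transform import Rotation as R
def wray(uv,z):
    p,f=cam("wrist");o=ctrl.get_obs();E=p["hand_eye"];Rt=R.from_quat(o["eef_rot"],scalar_first=True).as_matrix()
    d=np.atleast_2d(uv)-[p["cx"],p["cy"]];r=np.linalg.norm(d,axis=1,keepdims=True);t=r/f
    v=np.c_[d/r*np.sin(t),np.cos(t)]@(Rt@E[:3,:3]).T;c=o["eef_pos"]+Rt@E[:3,3]
    return (c+v*((z-c[2])/v[:,2])[:,None])[:,:2]
E
python3 - <<'E'
from h import *
h=np.array([.556,.0435])
for uv,z in [((317,213),.055),((277,322),.055),((198,273),.072),((154,62),.055),((100,72),.055),((13,218),.055),((25,268),.055),((401,202),.003),((320,285),.132)]:
    w=wray(uv,z)[0];d=w-h;print(uv,w.round(4),np.hypot(*d).round(4),np.degrees(np.arctan2(d[1],d[0])).round(1))
E
```

```text
(317, 213) [ 0.6494 -0.0416] 0.1264 -42.4
(277, 322) [ 0.5731 -0.068 ] 0.1128 -81.3
(198, 273) [ 0.5779 -0.0058] 0.0539 -66.1
(154, 62) [0.6621 0.0979] 0.1192 27.1
(100, 72) [0.6359 0.1293] 0.1172 47.0
(13, 218) [0.497  0.1468] 0.1189 119.7
(25, 268) [0.4653 0.1185] 0.1177 140.4
(401, 202) [ 0.6861 -0.0932] 0.1887 -46.4
(320, 285) [ 0.6409 -0.0507] 0.1268 -48.0
```

Request:
{"name": "carry_out", "arguments": {"steps": [0,0,0.02,0,0,0,0,0,0,0.04,0,0,0,0,0,0,0.055,0,0,0,0,0,0,0.065,0,0,0,0,0,0,0.075,0,0,0,0,0,0,0.083,0,0,0,0,0,0,0.09,0,0,0,0,0,0,0.093,0,0,0,0,0,0,0.093,0,0,0,0]}}

```text
time_s: 3.0
eef_pos: [0.6346, -0.054, 0.1105]
eef_rot: [-0.0, 0.942, 0.334, -0.0]
wrist_force: [-0.1, -0.6, 0.8]
opening: 0.0
grasp_force: 0.0
```

```bash
cat > arc.py <<'E'
import sys
from h import *
# arc.py th_end yaw_end n r : rows from current measured pose
te,ye,n,r=map(float,sys.argv[1:5]);n=int(n)
h=np.array([.5565,.0435]);o=ctrl.get_obs();Rt=R.from_quat(o["eef_rot"],scalar_first=True).as_matrix();p=o["eef_pos"]
t0=np.degrees(np.arctan2(*(p[:2]-h)[::-1]));y0=np.degrees(np.arctan2(Rt[1,0],Rt[0,0]));print(p,o["wrist_force"],t0,y0)
for k in range(1,n+1):
    s=k/n;t=np.radians(t0+s*(te-t0));d=np.r_[h+r*np.array([np.cos(t),np.sin(t)])-p[:2],0]
    v=Rt.T@d;print(f"{v[0]:.3f},{v[1]:.3f},0,0,0,{np.radians(-s*(ye-y0)):.2f},0,")
E
python3 arc.py -105 -10 20 .126; python3 -c "
from h import *;print(jar(ctrl.camera('scene'),'scene',(160,180,340,340)))"
```

```text
[ 0.63457958 -0.05395194  0.11054209] [-0.10969261 -0.59075416  0.82178162] -51.297903023869814 39.06909753862122
-0.006,0.001,0,0,0,0.04,0,
-0.012,0.000,0,0,0,0.09,0,
-0.018,-0.000,0,0,0,0.13,0,
-0.023,-0.001,0,0,0,0.17,0,
-0.029,-0.003,0,0,0,0.21,0,
-0.035,-0.004,0,0,0,0.26,0,
-0.041,-0.006,0,0,0,0.30,0,
-0.046,-0.008,0,0,0,0.34,0,
-0.052,-0.010,0,0,0,0.39,0,
-0.057,-0.013,0,0,0,0.43,0,
-0.062,-0.016,0,0,0,0.47,0,
-0.067,-0.019,0,0,0,0.51,0,
-0.072,-0.022,0,0,0,0.56,0,
-0.077,-0.026,0,0,0,0.60,0,
-0.081,-0.029,0,0,0,0.64,0,
-0.086,-0.033,0,0,0,0.69,0,
-0.090,-0.037,0,0,0,0.73,0,
-0.094,-0.042,0,0,0,0.77,0,
-0.098,-0.046,0,0,0,0.81,0,
-0.101,-0.051,0,0,0,0.86,0,
(array([ 0.59572936, -0.04266236]), np.int32(3356))
```

Request:
{"name": "carry_out", "arguments": {"steps": [-0.006,0.001,0,0,0,0.04,0,-0.012,0,0,0,0,0.09,0,-0.018,0,0,0,0,0.13,0,-0.023,-0.001,0,0,0,0.17,0,-0.029,-0.003,0,0,0,0.21,0,-0.035,-0.004,0,0,0,0.26,0,-0.041,-0.006,0,0,0,0.3,0,-0.046,-0.008,0,0,0,0.34,0,-0.052,-0.01,0,0,0,0.39,0,-0.057,-0.013,0,0,0,0.43,0,-0.062,-0.016,0,0,0,0.47,0,-0.067,-0.019,0,0,0,0.51,0,-0.072,-0.022,0,0,0,0.56,0,-0.077,-0.026,0,0,0,0.6,0,-0.081,-0.029,0,0,0,0.64,0,-0.086,-0.033,0,0,0,0.69,0,-0.09,-0.037,0,0,0,0.73,0,-0.094,-0.042,0,0,0,0.77,0,-0.098,-0.046,0,0,0,0.81,0,-0.101,-0.051,0,0,0,0.86,0]}}

```text
time_s: 5.05
eef_pos: [0.5245, -0.0784, 0.1117]
eef_rot: [0.0, 0.996, -0.09, 0.001]
wrist_force: [0.7, -1.0, 0.2]
opening: 0.0
grasp_force: 0.1
```

```bash
python3 arc.py -156 -53 20 .126; python3 - <<'E'
from h import *
c=ctrl.camera("wrist");cv2.imwrite("pics/w2.png",c[:,:,::-1])
E
```

```text
[ 0.52451798 -0.07836036  0.1117282 ] [ 0.65716443 -1.02168305  0.1613382 ] -104.70552249546036 -10.31326122667394
-0.006,-0.001,0,0,0,0.04,0,
-0.011,-0.001,0,0,0,0.07,0,
-0.017,-0.002,0,0,0,0.11,0,
-0.022,-0.004,0,0,0,0.15,0,
-0.028,-0.005,0,0,0,0.19,0,
-0.033,-0.007,0,0,0,0.22,0,
-0.038,-0.009,0,0,0,0.26,0,
-0.043,-0.011,0,0,0,0.30,0,
-0.048,-0.014,0,0,0,0.34,0,
-0.053,-0.017,0,0,0,0.37,0,
-0.058,-0.019,0,0,0,0.41,0,
-0.063,-0.023,0,0,0,0.45,0,
-0.067,-0.026,0,0,0,0.48,0,
-0.072,-0.030,0,0,0,0.52,0,
-0.076,-0.033,0,0,0,0.56,0,
-0.080,-0.037,0,0,0,0.60,0,
-0.084,-0.041,0,0,0,0.63,0,
-0.088,-0.046,0,0,0,0.67,0,
-0.091,-0.050,0,0,0,0.71,0,
-0.094,-0.055,0,0,0,0.75,0,
```

View pics/w2.png

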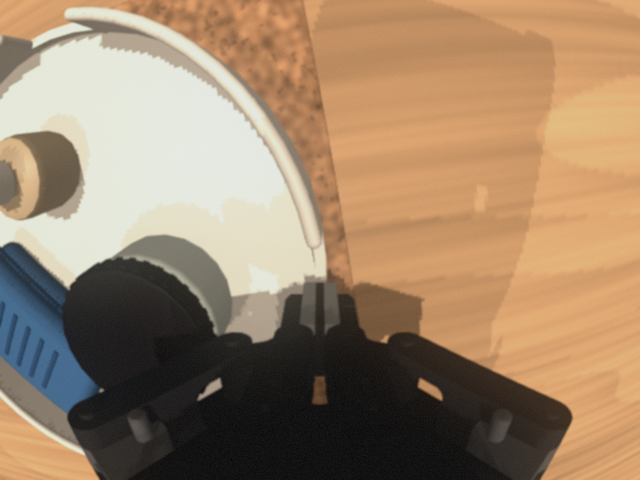

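The finger sits in the notch (tip at (320,290), trailing post at (315,245)) and the platter turned along, with the load undisturbed.

Request:
{"name": "carry_out", "arguments": {"steps": [-0.006,-0.001,0,0,0,0.04,0,-0.011,-0.001,0,0,0,0.07,0,-0.017,-0.002,0,0,0,0.11,0,-0.022,-0.004,0,0,0,0.15,0,-0.028,-0.005,0,0,0,0.19,0,-0.033,-0.007,0,0,0,0.22,0,-0.038,-0.009,0,0,0,0.26,0,-0.043,-0.011,0,0,0,0.3,0,-0.048,-0.014,0,0,0,0.34,0,-0.053,-0.017,0,0,0,0.37,0,-0.058,-0.019,0,0,0,0.41,0,-0.063,-0.023,0,0,0,0.45,0,-0.067,-0.026,0,0,0,0.48,0,-0.072,-0.03,0,0,0,0.52,0,-0.076,-0.033,0,0,0,0.56,0,-0.08,-0.037,0,0,0,0.6,0,-0.084,-0.041,0,0,0,0.63,0,-0.088,-0.046,0,0,0,0.67,0,-0.091,-0.05,0,0,0,0.71,0,-0.094,-0.055,0,0,0,0.75,0]}}

```text
time_s: 7.1
eef_pos: [0.4416, -0.0073, 0.1113]
eef_rot: [-0.0, 0.894, -0.448, 0.0]
wrist_force: [-1.0, -0.5, -0.1]
opening: -0.002
grasp_force: 0.1
```

```bash
python3 arc.py -166 -61 6 .126; python3 - <<'E'
from h import *
c=ctrl.camera("wrist");cv2.imwrite("pics/w3.png",c[:,:,::-1])
c=ctrl.camera("side");c=cv2.resize(c[150:290,270:450],None,fx=4,fy=4,interpolation=cv2.INTER_CUBIC);cv2.imwrite("pics/d3.png",c[:,:,::-1])
E
```

```text
[ 0.44157467 -0.00729082  0.11130637] [-0.96140448 -0.47054904 -0.08917415] -156.15714897864754 -53.25315099837999
-0.004,-0.001,0,0,0,0.02,0,
-0.007,-0.001,0,0,0,0.05,0,
-0.011,-0.003,0,0,0,0.07,0,
-0.014,-0.004,0,0,0,0.09,0,
-0.017,-0.005,0,0,0,0.11,0,
-0.021,-0.006,0,0,0,0.14,0,
```

View pics/d3.png

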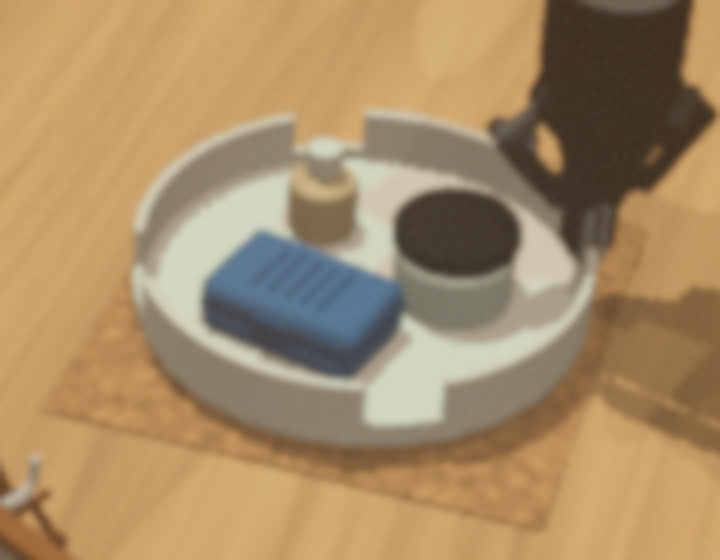

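The side view shows all three items upright, the lid centred at crop (457,232), near notch edges at (364,385)/(445,378), far notch edges at (296,118)/(365,112).

```bash
python3 - <<'E'
from h import *
f=lambda x,y:(x/4+270,y/4+150)
h=np.array([.556,.0435])
for uv,z in [((457,232),.072),((364,388),.055),((445,380),.055),((296,118),.055),((365,112),.055),((137,230),.055),((138,272),.055)]:
    w=ray("side",f(*uv),z)[0];d=w-h;print(w.round(4),d.round(4),np.hypot(*d).round(4),np.degrees(np.arctan2(d[1],d[0])).round(1))
E
```

```text
[0.5022 0.0422] [-0.0538 -0.0013] 0.0538 -178.7
[0.5172 0.1621] [-0.0388  0.1186] 0.1248 108.1
[0.4807 0.1422] [-0.0753  0.0987] 0.1242 127.4
[ 0.6223 -0.0546] [ 0.0663 -0.0981] 0.1184 -55.9
[ 0.5867 -0.0744] [ 0.0307 -0.1179] 0.1218 -75.4
[0.6702 0.0779] [0.1142 0.0344] 0.1192 16.8
[0.6566 0.1124] [0.1006 0.0689] 0.1219 34.4
```

Request:
{"name": "carry_out", "arguments": {"steps": [0.003,0,0,0,0,0,0,0.003,0,-0.03,0,0,0,0,0.003,0,-0.07,0,0,0,0,0.003,0.04,-0.11,0,0,0,0,0.003,0.08,-0.15,0,0,0,0,0.003,0.12,-0.15,0,0,0,0,0.003,0.15,-0.15,0,0,0,0,0.003,0.15,-0.15,0,0,0,0]}}

```text
time_s: 8.0
eef_pos: [0.3216, -0.1016, 0.2616]
eef_rot: [0.001, 0.893, -0.449, 0.001]
wrist_force: [0.5, 0.6, -0.6]
opening: 0.004
grasp_force: 0.0
```

```bash
python3 - <<'E'
from h import *
o=ctrl.get_obs();print(o["eef_pos"])
a=ctrl.camera("scene")[180:325,160:335];b=ctrl.camera("side")[150:290,270:450]
u=lambda a:cv2.resize(a,(400,int(a.shape[0]*400/a.shape[1])),interpolation=cv2.INTER_CUBIC)
a=cv2.resize(a,None,fx=4,fy=4,interpolation=cv2.INTER_CUBIC)
cv2.imwrite("pics/s4.png",a[:,:,::-1])
E
```

```text
[ 0.32155923 -0.10162843  0.26164176]
```

View pics/s4.png

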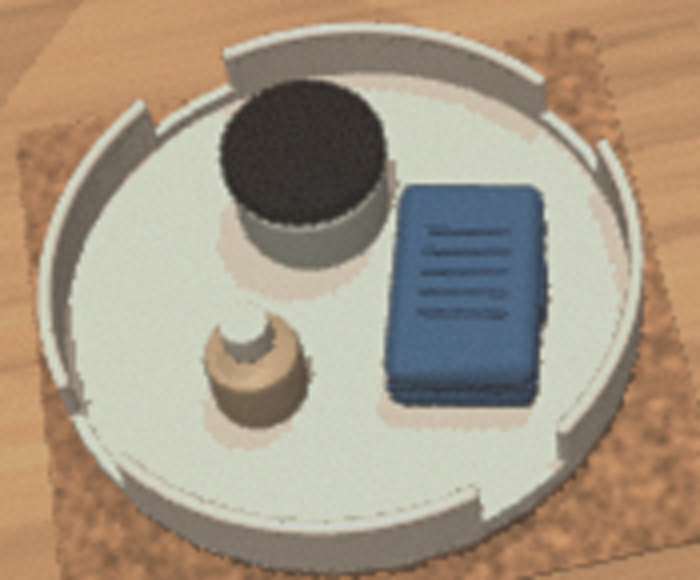

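Nothing blocks the scene view: the lid is centred at crop (303,153), notch edges at (138,102)/(228,52), (543,82)/(604,143), (62,385)/(120,475), (478,490)/(560,432).

```bash
python3 - <<'E'
from h import *
h=np.array([.556,.0435])
for i,(uv,z) in enumerate([((303,153),.072),((138,102),.055),((228,52),.055),((543,82),.055),((604,143),.055),((62,385),.055),((120,475),.055),((478,490),.055),((560,432),.055),((232,302),.072)]):
    w=ray("scene",np.array(uv)/4+[160,180],z)[0];d=w-h;print(w.round(4),d.round(4),np.hypot(*d).round(4),np.degrees(np.arctan2(d[1],d[0])).round(1))
print(jar(ctrl.camera("scene"),"scene",(180,190,275,245)))
D=ctrl.camera("side")[190:226,365:405];m=(D.max(2)<85).astype(np.uint8);k,l,s,c=cv2.connectedComponentsWithStats(m);i=1+s[1:,4].argmax();print(s[i],ray("side",c[i]+[365,190],.072)-h)
q=np.array([(17,137),(590,30)])/4+[160,180];print(ray("scene",q,.003))
E
```

```text
[0.5115 0.034 ] [-0.0445 -0.0095] 0.0455 -168.0
[ 0.4558 -0.0318] [-0.1002 -0.0753] 0.1254 -143.1
[0.4375 0.0097] [-0.1185 -0.0338] 0.1232 -164.1
[0.4857 0.1414] [-0.0703  0.0979] 0.1205 125.7
[0.5238 0.1601] [-0.0322  0.1166] 0.1209 105.5
[ 0.5893 -0.0768] [ 0.0333 -0.1203] 0.1249 -74.5
[ 0.6348 -0.0586] [ 0.0788 -0.1021] 0.129 -52.3
[0.6735 0.0758] [0.1175 0.0323] 0.1218 15.4
[0.656  0.1121] [0.1    0.0686] 0.1213 34.5
[ 0.5773 -0.0045] [ 0.0213 -0.048 ] 0.0525 -66.1
(array([0.51071581, 0.03342246]), np.int32(1035))
[  4   8  30  21 488] [[-0.05307569 -0.00036194]]
[[ 0.42220084 -0.09308258]
 [ 0.42203643  0.17570165]]
```

```bash
python3 - <<'E'
from h import *
for z in(.06,.064,.068,.072,.076): print(z,ray("scene",np.array([303,153])/4+[160,180],z),ray("side",np.array([457,232])/4+[270,150],z))
# triangulate hub of rim circle per camera
for n,P in [("scene",np.array([(138,102),(228,52),(543,82),(604,143),(62,385),(120,475),(478,490),(560,432)])/4+[160,180]),("side",np.array([(364,388),(445,380),(296,118),(365,112),(137,230),(138,272)])/4+[270,150])]:
    w=ray(n,P,.055);s=np.linalg.lstsq(np.c_[2*w,np.ones(len(w))],(w**2).sum(1),rcond=None)[0];print(n,s[:2])
E
```

```text
0.06 [[0.50279459 0.03381957]] [[0.50545054 0.02633202]]
0.064 [[0.50570575 0.03388422]] [[0.5043633  0.03163259]]
0.068 [[0.50861692 0.03394888]] [[0.50327607 0.03693317]]
0.072 [[0.51152808 0.03401353]] [[0.50218883 0.04223374]]
0.076 [[0.51443924 0.03407819]] [[0.50110159 0.04753432]]
scene [0.55639367 0.040121  ]
side [0.55334414 0.04475431]
```

Request:
{"name": "carry_out", "arguments": {"steps": [0,-0.04,0,0,0,0,0,0,-0.08,0,0,0,0,0,0,-0.12,0,0,0,0,0,0,-0.15,0,0,0,0,0,0,-0.15,0.03,0,0,0,0,0,-0.15,0.06,0,0,0,0,0,-0.15,0.085,0,0,0,0,0,-0.15,0.105,0,0,0,0,0,-0.15,0.12,0,0,0,0,0,-0.15,0.135,0,0,0,0,0,-0.15,0.145,0,0,0,0,0,-0.15,0.15,0,0,0,0,0,-0.15,0.15,0,0,0,0]}}

```text
time_s: 9.5
eef_pos: [0.443, -0.0091, 0.1101]
eef_rot: [0.0, 0.894, -0.447, -0.001]
wrist_force: [-0.1, -0.7, 1.0]
opening: 0.001
grasp_force: 0.0
```

```bash
python3 arc.py -165.5 -61 8 .126
```

```text
[ 0.44297234 -0.00912489  0.11014717] [-0.07157578 -0.73743828  1.04161716] -155.1302768051316 -53.12255349336245
-0.003,0.000,0,0,0,0.02,0,
-0.006,-0.000,0,0,0,0.03,0,
-0.008,-0.001,0,0,0,0.05,0,
-0.011,-0.002,0,0,0,0.07,0,
-0.014,-0.003,0,0,0,0.09,0,
-0.017,-0.004,0,0,0,0.10,0,
-0.019,-0.005,0,0,0,0.12,0,
-0.022,-0.006,0,0,0,0.14,0,
```

Request:
{"name": "carry_out", "arguments": {"steps": [-0.003,0,0,0,0,0.02,0,-0.006,0,0,0,0,0.03,0,-0.008,-0.001,0,0,0,0.05,0,-0.011,-0.002,0,0,0,0.07,0,-0.014,-0.003,0,0,0,0.09,0,-0.017,-0.004,0,0,0,0.1,0,-0.019,-0.005,0,0,0,0.12,0,-0.022,-0.006,0,0,0,0.14,0,-0.022,-0.006,0,0,0,0.14,0,-0.019,-0.005,0,0,0,0.14,0,-0.019,-0.005,-0.03,0,0,0.14,0,-0.019,-0.005,-0.07,0,0,0.14,0,-0.019,0.03,-0.11,0,0,0.14,0,-0.019,0.07,-0.15,0,0,0.14,0,-0.019,0.11,-0.15,0,0,0.14,0,-0.019,0.15,-0.15,0,0,0.14,0,-0.019,0.15,-0.15,0,0,0.14,0]}}

```text
time_s: 11.2
eef_pos: [0.3094, -0.0868, 0.2613]
eef_rot: [0.001, 0.859, -0.512, 0.001]
wrist_force: [0.8, 0.6, -0.2]
opening: 0.002
grasp_force: 0.0
```

```bash
python3 - <<'E'
from h import *
S=ctrl.camera("scene");print(jar(S,"scene",(180,190,275,245)))
a=cv2.resize(S[180:325,160:335],None,fx=4,fy=4,interpolation=cv2.INTER_CUBIC)
cv2.imwrite("pics/s5.png",a[:,:,::-1])
E
```

```text
(array([0.5106577 , 0.04088335]), np.int32(1036))
```

View pics/s5.png

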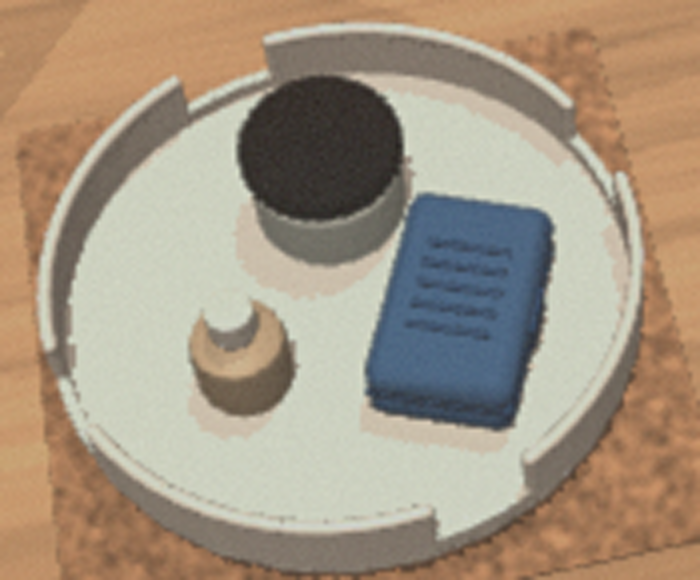

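The jar's y (0.041) agrees with the hub's (0.040–0.044). All three things are upright and the arm is clear.

```bash
python3 -c "
from bench import ctrl;print(ctrl.hand_in())"
```

```text
the job is handed in; nothing more can be done
None
```

The jar now stands at the front of the turntable, about 0–3 mm off the hub's front line by camera (14 mm allowed), with all three things upright and the arm clear; I handed the job in at about 11 s, and no verdict came back.

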